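Clear the labeller's catch tray into the tote and restart it

TASK

Collect the three finished parts (carton, tip box and square bottle) from the labeller's catch tray and lay them in the tote beside the case already there: each flat on the tote's floor the same way up as it came, none on top of another, set down gently and not dropped. Then, only once all three are in the tote, press the labeller's treadle fully down to its stop for a moment and let it come up again. The case must stay flat in the tote, and the wash bottle, beaker and tube rack are to be left standing where they are.

Things in the scene. Friction and masses are not known exactly. Their poses are not given: they have to be found in the camera images.
- labeller: Fixed labelling machine with open catch tray; left or right of the robot, the tote on the other side. Origin: under the tray's centre; x towards the machine (away from the robot), z up. Tray outside 280 (x) x 260 (y) x 40 mm, walls and floor 4 mm. Housing: x 175 to 355 mm, 220 mm wide (y), 150 mm high, paper roll on top to 185 mm; chute lip 60 mm high over the tray's far wall from x 138 mm.
- tote: Open grey tote, fixed, 270 (x) x 250 (y) x 60 mm high outside, walls and floor 5 mm (inside 260 x 240). Origin: on the bench under its centre; x roughly away from the robot, z up. Holds the case in one of two quarters (-x -y or +x +y); in the other lies a flat paper slip of no account: parts may be laid on it.
- carton: Finished cardboard carton, plain with a strip of paper tape along it, 110 (x) x 56 (y) x 40 mm (z), about 0.2 kg. Lies flat in the tray. Origin: centre of its underside.
- tipbox: Finished pipette tip box, closed, white with a grey lid, 88 (x) x 58 (y) x 48 mm (z), about 0.15 kg. It lies on top of the carton, roughly crosswise. Origin: centre of its underside.
- bottle: Finished square plastic bottle, capped, lying on its side in the tray, next to the carton, about 0.2 kg. Its body is 78 mm long and 50 x 50 mm, from x -56 to +22 mm; neck and round black cap (36 mm across) reach to x +56 mm. Origin: on its underside at the middle of the whole length; z up as it lies.
- case: Closed white case with a black seam, 100 (x) x 54 (y) x 42 mm (z), 0.25 kg, already packed in the tote and lying flat there, its length roughly along the tote's x; loose. It must stay flat in the tote. Origin: centre of its underside.
- treadle_base: Fixed dark steel base of the treadle, 130 (x) x 90 (y) x 8 mm; origin centre of its underside, z up. It stands between tray and tote. The treadle's hinge axis runs along y, 50 mm from the origin in +x (far from the robot), 25 mm above the bench.
- treadle (a joint): Hinged spring treadle plate, 110 mm long and 70 mm wide, whose free end (towards the robot, -x of the base) stands up. 0 rad: up, at rest. 0.25 rad: fully down at its stop, the plate then level. A spring returns it; it needs about 5 N at the pad to start and 11 N at the stop.
- treadle_pad (a point): Point to press: middle of the black rubber pad on top of the treadle plate, 85 mm from the hinge, moving with it. About 54 mm above the bench at rest and 33 mm at the stop.
- washbottle: White wash bottle with an orange cap and spout, 66 mm in diameter, 155 mm high, standing between tray and tote, nearer or farther than the treadle; leave alone. Origin: centre of its underside.
- beaker: Empty glass beaker, 72 mm in diameter, 90 mm high, at the near left or right, between robot and tray or tote; leave alone. Origin: centre of its underside.
- rack: Blue tube rack with white caps, 60 (x) x 140 (y) x 59 mm high, at the near right or left, opposed to the beaker; leave alone. Origin: centre of its underside.
Not all that is in view belongs to the job. Leave any red or yellow look-alike of the treadle_base alone.

How it is judged:
By the outcome, as a careful person would: the job done as asked, in the order asked, and still so for the second after the job is handed in, with the robot touching nothing.
It also fails if it takes over 72 s, if anything falls off the work surface, if the arm or the gripper's body presses on something with over 40 N, if the wrist force passes 120 N, or if a joint passes its speed limit or range.

ROBOT

A 6-joint arm with a two-finger parallel gripper is mounted at the origin on the work surface. World frame = base frame: x ahead of the robot, y to its left, z up, the work surface at z = 0. Lengths are in mm, angles in rad, forces in N, time in s.
With the tool pointing down it reaches from about 375 to 975 mm from the base axis. Payload 3.8 kg.
Tool frame: the origin (TCP) lies midway between the tips of the shut fingers; the grasp point (between the pads) lies 19 mm behind it (pinch_z is the distance from the TCP to the grasp point, in mm); z points along the fingers, y is the line along which they close (so a half turn about z gives the same grasp; the last joint's range is limited). The gripper opens to 88 mm and grips with 3 to 60 N. Pads are 18 mm wide; open, the fingers measure 123 mm over their backs; the gripper's body (75 mm by 187 mm) begins 45 mm behind the grasp point.
Start: joints at [1.247, 0.264, 1.604, -0, 1.274, -0.037], TCP at [190.945, 647.424, 238.706] pointing down, gripper open.
Joint ranges: [-2.63, 2.63], [-0.94, 2.18], [0.31, 2.57], [-1.31, 4.45], [0, 2.66], [-2.55, 2.55]. Speed limits (rad/s): [2.57, 2.57, 3.14, 3.14, 3.14, 3.14].

INTERFACE

Orientations are given as a unit quaternion [w, x, y, z].
In Python, from bench import get_obs, snapshot, hand_in, spot_in, cut_out, pinch_z gives the robot as it stands.
- The arm moves only by the tool carry_out, never from a script. Its argument "series" is a list of rows, each a list of 3 entries, a list of its own where there are three numbers: the shift along the tool's x, y, z each as a share of 30 mm, from -1 to 1, then the turn, a rotation vector about the tool's x, y, z each as a share of 0.08 rad, from -1 to 1, then the opening, from 0 (shut) to 1 (fully open). A call has 1 to 8 rows; each row shifts and turns the commanded pose from where the row before left it, along the tool's axes as they then stand; what a row does not reach is not made up. A row lasts 1/12 s, in which the tool goes at most 41.7 mm and 7.16 degrees, less where a joint would pass 70% of its speed; a pose out of reach is approached as far as the arm can. A call with a number of a shift or a turn outside -1 to 1 is refused whole. A call with a gripper value outside its range is refused whole. The fingers move at their own pace and stop on an object; "newtons" is the grip in N (left out, the last holds). Time passes only in rows, so rows that do not move let the fingers close. It gives the time, the measured TCP pose, the force, the opening and the grip force at its end, in the units of the state.
- get_obs(): the state, without advancing time (a new reading comes with each control period).
- snapshot(name): name is "side" or "top" or "wrist"; returns a dict with "frame" (420x560x3 uint8, blue, green, red), "intrinsics" (3x3 intrinsics, pixels), "R" (3x3) and "t" (3): a world point X has camera coordinates R X + t; the wrist camera has in their place "T_tool_cam" (4x4, takes a point from camera to tool coordinates, whose origin is the TCP and whose axes are the flange's). Camera axes: x right, y down, z forward; pixel columns grow to the right and rows downward; lengths in mm; the calibration is good to about 2 mm. The wrist camera is an equidistant fisheye: a pixel r from the principal point sees the ray r / f radians off the axis. A picture is of the moment at which its call begins: read the wrist's pose just before it. There is no depth.
- hand_in(): hands the job in; it is judged then, once.
Trained networks look in the newest picture that a camera, given by its name, has taken for a name from the list of things; names that differ only in an ending like _2 or _b are one class to them, and where a whole thing is asked for, a point or a joint stands for the part that bears it (a point fixed in the world has none). Each returns a list of dicts, best first, with "p" (0 to 1); they miss things now and then, are a little off and sometimes report something else, mostly with a low value. They report only what shows in the picture. A call takes as long as a camera call. They do not tell look-alikes from the thing itself.
- spot_in(camera, query): "extent" ([left, top, right, bottom] in pixels, round what is visible of it).
- cut_out(camera, query): "mask" (420x560 bool, what is visible of it) and "extent" ([left, top, right, bottom] in pixels, round what is visible of it).
The state is a dict: "time": time; "joints": joint angles; "qd": joint speeds; "joint_torque": joint torques, N m; "position": TCP position; "tool_rot": TCP orientation; "ft_force": force on the tool from outside, world axes, zero at the start; "moment": the same for the moment, N m; "finger_gap": finger opening in mm; "grasp_force": force on a finger pad.
Only numpy, scipy, OpenCV 4.12 (cv2) and the standard library are available. Lean on these libraries where they do the work, as an engineer would, in place of code of your own. Each camera call takes 0.05 s, during which the arm holds its last target. There are 200 camera calls.

## Working session

There is one attempt and no reset: what is moved stays moved. The work goes in short steps, Python scripts to look and compute and a tool call to move; the robot and the scene stay as the last step left them, time stands still between calls to the robot, and variables do not carry over. Pictures are saved under pics/ and viewed, at most 10 in all, crops included, and the job is handed in when it is done.

Besides the shell and the picture viewer there is one more tool, called after ">>>" in YAML: its name, and indented under it one key for each argument. carry_out: Moves the arm, as the interface text tells. Shift numbers are shares of 30 mm and turn numbers shares of 0.08 rad, none past 1 either way. Its arguments: {"type":"object","properties":{"series":{"type":"array","items":{"type":"array"}},"newtons":{"type":"number"}},"required":["series"]}

```bash
ls; mkdir -p pics
python3 - <<'E'
from bench import *
import cv2,json
print(get_obs(), pinch_z)
for n in ["top","side"]:
    s=snapshot(n); cv2.imwrite(f"pics/{n}0.png",s["frame"])
    print(n,s["intrinsics"],s["R"],s["t"])
    for q in ["labeller","tote","carton","tipbox","bottle","case","treadle_base","treadle","washbottle","beaker","rack"]:
        print(q,[(round(d["p"],2),[int(x) for x in d["extent"]]) for d in spot_in(n,q)][:3])
E
```

```text
pics
{'time': 0.0, 'joints': array([ 1.24707862e+00,  2.64735101e-01,  1.60531235e+00, -2.20996927e-05,
        1.27368238e+00, -3.68883162e-02]), 'qd': array([-0.00062223, -0.00024663,  0.00130201, -0.00011094,  0.00086616,
       -0.00100274]), 'joint_torque': array([-3.30813718e-04, -5.02103162e+01, -3.56882644e+01,  7.26326206e-02,
        2.95505393e-02, -1.77071838e-04]), 'position': array([190.75159876, 646.78073493, 237.43344311]), 'tool_rot': array([-1.81236311e-04,  1.42920285e-01,  9.89733626e-01, -1.05315922e-03]), 'ft_force': array([-0.04299012, -0.22612499, -0.48555851]), 'moment': array([ 0.00890805, -0.01278407,  0.00020304]), 'grasp_force': 0.0, 'finger_gap': 88.36535658784965} 18.700000000000003
top [[385.66869322   0.         277.62011458]
 [  0.         385.66869322 222.48456735]
 [  0.           0.           1.        ]] [[ 0.00223813 -0.99934775  0.03604256]
 [-0.99135892 -0.00694466 -0.13099339]
 [ 0.13115825 -0.03543793 -0.99072785]] [-57.26572318 519.2535561  950.47691046]
labeller [(0.94, [97, 52, 213, 266]), (0.42, [300, 154, 404, 264])]
tote [(0.76, [299, 
[... 831 characters left out ...]
.87135862]
 [ 0.04137092 -0.87037754 -0.49064385]] [ 523.68870274  105.4782905  1229.6926141 ]
labeller [(0.97, [52, 208, 339, 356]), (0.24, [232, 263, 291, 299])]
tote [(0.59, [218, 157, 325, 219])]
carton [(0.86, [235, 263, 290, 298])]
tipbox [(0.66, [247, 240, 295, 285]), (0.47, [231, 265, 289, 299])]
bottle [(0.92, [245, 295, 305, 335])]
case [(0.65, [244, 183, 270, 197])]
treadle_base [(0.96, [352, 156, 399, 179]), (0.84, [278, 223, 335, 257]), (0.69, [173, 209, 205, 249])]
treadle [(0.91, [357, 155, 397, 169]), (0.86, [285, 224, 334, 243]), (0.85, [174, 212, 202, 233])]
washbottle [(0.59, [223, 182, 252, 242]), (0.38, [286, 220, 336, 240])]
beaker []
rack [(0.92, [353, 272, 393, 344])]
```

Run:
```python
import cv2
a=cv2.imread("pics/top0.png")[40:370,80:440]; cv2.imwrite("pics/top0c.png",cv2.resize(a,None,fx=1.8*1.2,fy=1.8,interpolation=cv2.INTER_CUBIC) if 0 else cv2.resize(a,(654,600),interpolation=cv2.INTER_CUBIC))
a=cv2.imread("pics/side0.png")[140:365,40:420]; cv2.imwrite("pics/side0c.png",cv2.resize(a,(800,474),interpolation=cv2.INTER_CUBIC))
```

```text
(no output)
```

View pics/top0c.png

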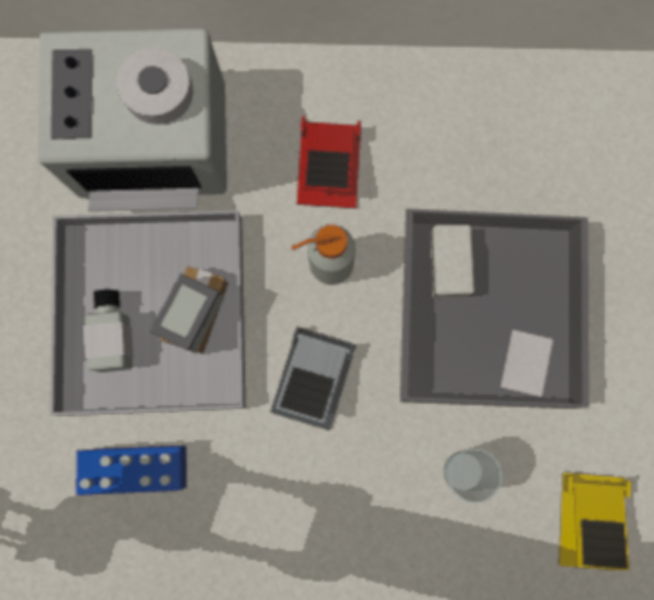

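View pics/side0c.png

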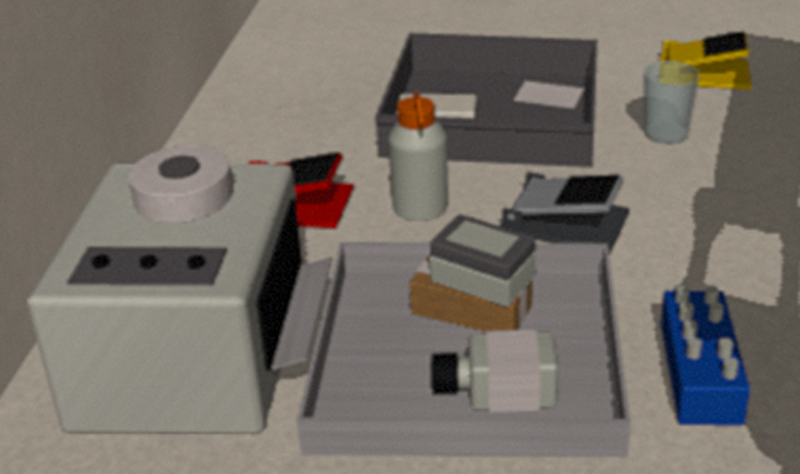

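The catch tray is on the left at crop (150,310), with the tip box on the carton at (190,310) and the bottle at (105,335). The tote is on the right, with the case in its far-left quarter at (453,260) and the slip at (527,362).

Three things look like the treadle: red at crop (330,165), dark grey steel at (313,378) and yellow at (597,520). The grey one, full-picture pixel about (252,248), stands between tray and tote and fits the description.

Next I fit poses from the masks.

```bash
cat > h.py <<'E'
import numpy as np, cv2
from scipy.optimize import minimize
from scipy.spatial.transform import Rotation as Rn
from bench import *
def box(x0,x1,y0,y1,z0,z1): return np.array([[x,y,z] for x in(x0,x1) for y in(y0,y1) for z in(z0,z1)],float)
B=dict(carton=[box(-55,55,-28,28,0,40)],tipbox=[box(-44,44,-29,29,0,48)],
 bottle=[box(-56,22,-25,25,0,50),box(22,56,-17,17,8,42)],case=[box(-50,50,-27,27,0,42)],
 tote=[box(-135,135,-125,125,0,60)],rack=[box(-30,30,-70,70,0,59)])
def place(P,x,y,z,a):
    c,s=np.cos(a),np.sin(a); return P@np.array([[c,s,0],[-s,c,0],[0,0,1]])+[x,y,z]
def proj(s,X,wp=None):
    if "R" in s: C=X@np.array(s["R"]).T+s["t"]; p=C[:,:2]/C[:,2:]
    else:
        R,t=wp; T=np.linalg.inv(s["T_tool_cam"]); C=((X-t)@R)@T[:3,:3].T+T[:3,3]
        r=np.linalg.norm(C[:,:2],axis=1)+1e-9; p=C[:,:2]*(np.arctan2(r,C[:,2])/r)[:,None]
    K=s["intrinsics"]; return p*[K[0,0],K[1,1]]+[K[0,2],K[1,2]]
def sil(s,parts,pose,wp=None,S=4):
    m=np.zeros((420*S,560*S),np.uint8)
    for P in parts:
        q=cv2.convexHull(((proj(s,place(P,*pose),wp)+.5)*S).astype(np.float32)).astype(np.int32)
        cv2.fillConvexPoly(m,q,1)
    return cv2.resize(m.astype(np.float32),(560,420),interpolation=cv2.INTER_AREA)
def wpose():
    o=get_obs(); q=o["tool_rot"]; return Rn.from_quat([q[1],q[2],q[3],q[0]]).as_matrix(),np.array(o["position"])
def fit(parts,z,views,x0,occ=None,wp=None):
    # views: list of (snap,mask); occ: (parts,pose) hiding it
    oc=[sil(s,*occ,wp) if occ else 0 for s,_ in views]
    def f(v):
        e=0
        for (s,m),o in zip(views,oc):
            w=sil(s,parts,(v[0],v[1],z,v[2]/100),wp)*(1-o); e+=np.abs(w-m).sum()/max(m.sum(),1)
        return e
    best=None
    for da in (0,-40,40):
        S0=np.array([x0[0],x0[1],x0[2]*100+da],float)
        r=minimize(f,S0,method="Nelder-Mead",options=dict(initial_simplex=np.vstack([S0,S0+[15,0,0],S0+[0,15,0],S0+[0,0,25]]),xatol=.1,fatol=1e-4,maxiter=200))
        if best is None or r.fun<best.fun: best=r
    return np.round([best.x[0],best.x[1],best.x[2]/100,best.fun],3)
def back(s,px,z):
    K=np.array(s["intrinsics"]);R=np.array(s["R"]);d=R.T@np.linalg.inv(K)@[px[0],px[1],1];c=-R.T@s["t"]
    return (c+d*(z-c[2])/d[2])
def near(cam,q,c,get=cut_out):
    L=[d for d in get(cam,q) if abs((d["extent"][0]+d["extent"][2])/2-c[0])<25 and abs((d["extent"][1]+d["extent"][3])/2-c[1])<25]
    return L[0]["mask"].astype(np.float32) if L else None
E
python3 - <<'E'
from h import *
T=snapshot("top");S=snapshot("side")
g=dict(tote=(0,(352,208),(271,188),0),tipbox=(44,(181,212),(271,262),0),case=(5,(330,182),(257,190),0),bottle=(4,(139,221),(275,315),0),carton=(4,(194,211),(262,280),0))
P={}
for n,(z,ct,cs,a) in g.items():
    mt,ms=near("top",n,ct),near("side",n,cs)
    x0=back(T,ct,z+25)
    for lab,v in (("top",[(T,mt)]),("side",[(S,ms)]),("both",[(T,mt),(S,ms)])):
        if any(m is None for _,m in v): continue
        aa={'tipbox':-.5,'carton':-.4,'tote':0}.get(n,0)
        r=fit(B[n],z,v,(x0[0],x0[1],aa),occ=(B["tipbox"],P["tipbox"]) if n=="carton" else None)
        print(n,lab,r)
        P[n]=(r[0],r[1],z,r[2])
for p in [(97,268),(215,266),(213,158),(110,158)]: print("tray corner",p,back(T,p,40)[:2])
for n,z,p in (("wash",80,(259,180)),("beaker",45,(342,302)),("rack",30,(151,298)),("pad",54,(80+308/1.817,40+393/1.817))): print(n,back(T,p,z)[:2])
for p in ((287,392),(336,402),(325,372)): pass
for p in ((298,330),(356,346),(331,428),(271,411)): print("base corner",back(T,(80+p[0]/1.817,40+p[1]/1.817),8)[:2])
print(back(S,(40+588/2.105,140+190/2.105),54)[:2])
print(snapshot("wrist")["T_tool_cam"])
E
```

```text
tote top [ 5.53720e+02 -2.46701e+02 -3.60000e-02  2.02000e-01]
tote side [ 5.55491e+02 -2.45901e+02 -4.10000e-02  2.62000e-01]
tote both [ 5.54648e+02 -2.45694e+02 -3.80000e-02  4.71000e-01]
tipbox top [ 5.37578e+02  1.78972e+02 -4.65000e-01  6.60000e-02]
tipbox side [ 5.40026e+02  1.78654e+02 -4.38000e-01  6.70000e-02]
tipbox both [ 5.38605e+02  1.78843e+02 -4.84000e-01  1.54000e-01]
case top [ 6.23460e+02 -1.86728e+02  3.40000e-02  8.40000e-02]
case side [ 6.11594e+02 -2.51238e+02  9.70000e-02  2.84300e+00]
case both [ 6.25296e+02 -1.87144e+02  8.00000e-02  3.28000e+00]
bottle top [5.21636e+02 2.95886e+02 8.20000e-02 1.27000e-01]
bottle side [ 5.20585e+02  2.92110e+02 -2.00000e-02  1.51000e-01]
bottle both [5.22199e+02 2.94821e+02 7.90000e-02 2.96000e-01]
carton top [ 5.52685e+02  1.79454e+02 -3.47000e-01  2.88000e-01]
carton side [ 5.51853e+02  1.74730e+02 -2.78000e-01  1.09000e-01]
carton both [ 5.52498e+02  1.79075e+02 -3.52000e-01  4.60000e-01]
tray corner (97, 268) [402.6870719  390.16852897]
tray corner (215, 266) [408.42883115 101.16403309]
tray corner (213, 158) [685.8239385  112.80208552]
tray corner (110, 158) [682.34379534 374.94382574]
wash [619.11690834  -7.00627551]
beaker [ 320.60868082 -214.57647939]
rack [329.42142054 258.19841725]
pad [432.26233309  15.12840197]
base corner [524.7860349   32.26692062]
base corner [502.10551767 -51.45310292]
base corner [384.92227353 -16.31761607]
base corner [408.62972916  68.8770015 ]
[433.27210812  25.71308136]
[[-3.59010535e-04 -9.57029107e-01 -2.89991655e-01  7.28948907e+01]
 [ 9.99998696e-01  1.13036716e-04 -1.61104462e-03  3.95635093e-01]
 [ 1.57459630e-03 -2.89991855e-01  9.57027818e-01 -1.47593167e+02]
 [ 0.00000000e+00  0.00000000e+00  0.00000000e+00  1.00000000e+00]]
```

```bash
cat >> h.py <<'E'
def yaw_of(R): return np.arctan2(R[1,1],R[0,1])-np.pi/2   # object yaw whose width lies along tool y
def plan(legs,grip,start=None):
    """legs: (x,y,z,yaw or None,speed share). prints rows"""
    R,p=start or wpose(); p=p.copy(); rows=[]
    print("start",p.round(1),"yaw",round(yaw_of(R),3))
    for i,(x,y,z,a,sp) in enumerate(legs):
        t=np.array([x,y,z],float)
        # full correction rotation to straight-down pose with yaw
        if a is None: a=yaw_of(R)
        d=(a-yaw_of(R)+np.pi/2)%np.pi-np.pi/2; a=yaw_of(R)+d
        yv=np.array([-np.sin(a),np.cos(a),0]); zv=np.array([0,0,-1.]); xv=np.cross(yv,zv)
        G=np.stack([xv,yv,zv],1); rv=Rn.from_matrix(R.T@G).as_rotvec()
        n=max(1,int(np.ceil(max(np.abs(R.T@(t-p)).max()/30/sp,np.abs(rv).max()/.08/sp, np.linalg.norm(t-p)/30/sp/1.15))))
        for k in range(n):
            rv=Rn.from_matrix(R.T@G).as_rotvec()/(n-k)/.08; sh=R.T@(t-p)/(n-k)/30
            sh=sh.round(2)+0.; rv=rv.round(2)+0.
            p=p+R@sh*30; R=R@Rn.from_rotvec(rv*.08).as_matrix()
            rows.append("[%s,%s,%g]"%(str([float(v) for v in sh]).replace(" ",""),str([float(v) for v in rv]).replace(" ",""),grip))
        rows.append("-- leg %d end"%i)
    print("\n".join(rows)); return R,p
E
python3 - <<'E'
from h import *
plan([(480,235,235,-.475,.97)],1)
E
```

```text
start [191.  647.4 238.7] yaw -0.287
[[-0.82,-0.65,0.01],[0.0,0.0,0.15],1]
[[-0.83,-0.64,0.01],[0.0,0.0,0.15],1]
[[-0.84,-0.63,0.01],[0.0,0.0,0.15],1]
[[-0.84,-0.62,0.01],[0.0,0.0,0.15],1]
[[-0.85,-0.61,0.01],[0.0,0.0,0.15],1]
[[-0.86,-0.61,0.01],[0.0,0.0,0.15],1]
[[-0.87,-0.59,0.01],[0.0,0.0,0.15],1]
[[-0.87,-0.58,0.01],[0.0,0.0,0.14],1]
[[-0.88,-0.58,0.01],[0.0,0.0,0.15],1]
[[-0.89,-0.56,0.0],[0.0,0.0,0.14],1]
[[-0.89,-0.55,0.01],[0.0,0.0,0.15],1]
[[-0.9,-0.54,0.0],[0.0,0.0,0.14],1]
[[-0.9,-0.54,0.01],[0.0,0.0,0.15],1]
[[-0.91,-0.52,0.0],[0.0,0.0,0.14],1]
[[-0.92,-0.51,0.01],[0.0,0.0,0.15],1]
[[-0.92,-0.51,0.0],[0.0,0.0,0.14],1]
-- leg 0 end
```

>>> carry_out:
  series:
    - [[-0.82,-0.65,0],[0,0,0.15],1]
    - [[-0.83,-0.64,0],[0,0,0.15],1]
    - [[-0.84,-0.63,0],[0,0,0.15],1]
    - [[-0.84,-0.62,0],[0,0,0.15],1]
    - [[-0.85,-0.61,0],[0,0,0.15],1]
    - [[-0.86,-0.6,0],[0,0,0.15],1]
    - [[-0.87,-0.59,0],[0,0,0.15],1]
    - [[-0.87,-0.58,0],[0,0,0.15],1]

```text
time: 2.52
position: [336.5, 440.7, 238.9]
tool_rot: [0.0, 0.19, 0.982, 0.0]
ft_force: [0.1, 0.2, -0.5]
finger_gap: 88.0
grasp_force: 0.0
```

>>> carry_out:
  series:
    - [[-0.88,-0.58,0],[0,0,0.15],1]
    - [[-0.89,-0.56,0],[0,0,0.15],1]
    - [[-0.89,-0.55,0],[0,0,0.15],1]
    - [[-0.9,-0.54,0],[0,0,0.15],1]
    - [[-0.9,-0.53,0],[0,0,0.15],1]
    - [[-0.91,-0.52,0],[0,0,0.15],1]
    - [[-0.92,-0.51,0],[0,0,0.15],1]
    - [[-0.92,-0.51,0],[0,0,0.15],1]

```text
time: 3.18
position: [480.5, 233.9, 239.0]
tool_rot: [0.0, 0.237, 0.971, 0.0]
ft_force: [0.2, 0.4, 0.0]
finger_gap: 88.0
grasp_force: 0.0
```

Run:
```python
from h import *
wp=wpose(); W=snapshot("wrist"); cv2.imwrite("pics/w1.png",W["frame"]); print(W["intrinsics"],wp,yaw_of(wp[0]))
print([(n,[(round(d["p"],2),[int(v) for v in d["extent"]]) for d in spot_in("wrist",n)][:2]) for n in ("tipbox","carton","bottle")])
for n,z,x0 in (("tipbox",44,(538,179,-.47)),("bottle",4,(522,295,.08))):
    d=cut_out("wrist",n)
    if d: print(n,fit(B[n],z,[(W,d[0]["mask"].astype(np.float32))],x0,wp=wp))
```

```text
[[325.1922621    0.         282.32639286]
 [  0.         325.1922621  206.74047522]
 [  0.           0.           1.        ]] (array([[-8.87270819e-01,  4.61248389e-01,  6.46441449e-04],
       [ 4.61248660e-01,  8.87270842e-01,  3.54915227e-04],
       [-4.09864572e-04,  6.13076177e-04, -9.99999728e-01]]), array([480.54847119, 233.88724197, 239.03069844])) -0.4794017810707556
[('tipbox', [(0.89, [228, 212, 292, 304]), (0.49, [81, 204, 153, 277])]), ('carton', [(0.56, [302, 133, 382, 233])]), ('bottle', [(0.62, [303, 133, 384, 234])])]
tipbox [ 5.42301e+02  1.79436e+02 -4.46000e-01  2.70000e-02]
bottle [ 1.174778e+03  6.833300e+01 -6.800000e-02  1.000000e+00]
```

View pics/w1.png

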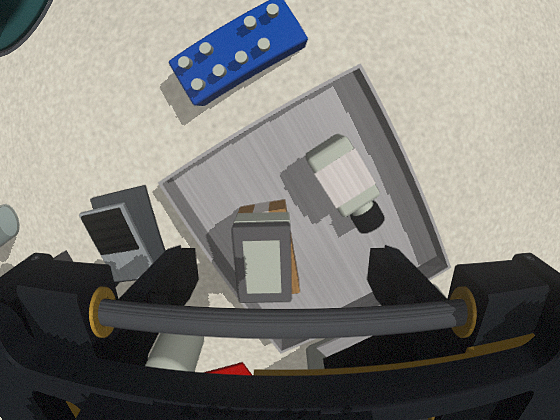

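The wrist view shows the tip box upright at (263,262) and the bottle at (345,180). The close wrist fit agrees with the other views to within 4 mm, so I go for the grasp.

Run:
```python
from h import *
plan([(541,179.2,130,-.452,.95),(541,179.2,57,-.452,.7)],1)
```

```text
start [479.3 235.9 238.7] yaw -0.478
[[-0.54,-0.15,0.72],[0.0,0.0,-0.07],1]
[[-0.54,-0.15,0.73],[0.0,0.0,-0.06],1]
[[-0.54,-0.15,0.72],[0.0,0.0,-0.07],1]
[[-0.54,-0.15,0.73],[0.0,0.0,-0.06],1]
[[-0.53,-0.16,0.72],[0.0,-0.01,-0.07],1]
-- leg 0 end
[[0.0,0.0,0.61],[0.0,0.0,0.0],1]
[[0.0,0.0,0.61],[0.0,0.0,0.0],1]
[[0.0,0.0,0.61],[0.0,0.0,0.0],1]
[[0.0,0.0,0.6],[0.0,0.0,0.0],1]
-- leg 1 end
```

>>> carry_out:
  series:
    - [[-0.54,-0.15,0.72],[0,0,-0.07],1]
    - [[-0.54,-0.15,0.72],[0,0,-0.07],1]
    - [[-0.54,-0.15,0.72],[0,0,-0.07],1]
    - [[-0.54,-0.15,0.72],[0,0,-0.06],1]
    - [[-0.53,-0.16,0.72],[0,0,-0.06],1]
    - [[0,0,0.5],[0,0,0],1]
    - [[0,0,0.5],[0,0,0],1]
    - [[0,0,0],[0,0,0],1]
  newtons: 15

```text
time: 4.15
position: [538.4, 179.0, 97.1]
tool_rot: [-0.003, 0.223, 0.975, -0.001]
ft_force: [-0.8, -0.8, -0.5]
finger_gap: 87.9
grasp_force: 0.0
```

Run:
```python
from h import *
wp=wpose(); W=snapshot("wrist")
d=cut_out("wrist","tipbox"); print(d[0]["p"],d[0]["extent"])
print(fit(B["tipbox"],44,[(W,d[0]["mask"].astype(np.float32))],(541,179,-.45),wp=wp))
T=snapshot("top");m=near("top","tipbox",(181,212)); print(m is not None)
print(wp[1],yaw_of(wp[0]))
```

```text
0.87 [225.9, 163.1, 344.4, 312.1]
[ 5.42785e+02  1.79140e+02 -4.52000e-01  1.41000e-01]
True
[538.43594585 178.97127438  97.05726581] -0.4507510126402863
```

>>> carry_out:
  series:
    - [[-0.08,0,0.6],[0,0,0],1]
    - [[0,0,0.5],[0,0,0],1]
    - [[0,0,0.23],[0,0,0],1]
    - [[0,0,0],[0,0,0],0.5]
    - [[0,0,0],[0,0,0],0.3]
    - [[0,0,0],[0,0,0],0.3]
    - [[0,0,0],[0,0,0],0.3]
    - [[0,0,0],[0,0,0],0.3]
  newtons: 15

```text
time: 5.02
position: [544.6, 177.7, 62.0]
tool_rot: [0.001, 0.224, 0.975, 0.001]
ft_force: [-0.1, 0.4, 0.5]
finger_gap: 57.8
grasp_force: 15.0
```

Run:
```python
from h import *
x=plan([(541,179,85,-.452,.6),(515,0,190,-.25,.95),(488.8,-185.5,140,-.038,.95),(488.8,-185.5,40,-.038,.8)],.3)
```

```text
start [544.6 177.7  62. ] yaw -0.452
[[0.06,-0.01,-0.38],[0.01,0.01,0.0],0.3]
[[0.06,0.0,-0.39],[0.01,0.01,0.0],0.3]
-- leg 0 end
[[-0.26,-0.82,-0.5],[0.0,0.0,-0.36],0.3]
[[-0.24,-0.83,-0.5],[0.0,0.0,-0.36],0.3]
[[-0.21,-0.83,-0.5],[0.0,0.0,-0.36],0.3]
[[-0.19,-0.84,-0.5],[0.0,0.0,-0.36],0.3]
[[-0.16,-0.85,-0.5],[0.0,0.0,-0.36],0.3]
[[-0.14,-0.85,-0.5],[0.0,0.0,-0.36],0.3]
[[-0.12,-0.86,-0.5],[0.0,0.0,-0.37],0.3]
-- leg 1 end
[[-0.1,-0.89,0.24],[0.0,0.0,-0.38],0.3]
[[-0.07,-0.89,0.24],[0.0,0.0,-0.38],0.3]
[[-0.04,-0.89,0.24],[0.0,0.0,-0.38],0.3]
[[-0.02,-0.89,0.24],[0.0,0.0,-0.38],0.3]
[[0.01,-0.89,0.24],[0.0,0.0,-0.38],0.3]
[[0.04,-0.89,0.24],[0.0,0.0,-0.37],0.3]
[[0.06,-0.89,0.23],[0.0,0.0,-0.38],0.3]
-- leg 2 end
[[0.0,0.0,0.67],[0.0,0.0,0.0],0.3]
[[0.0,0.0,0.67],[0.0,0.0,0.0],0.3]
[[0.0,0.0,0.66],[0.0,0.0,0.0],0.3]
[[0.0,0.0,0.67],[0.0,0.0,0.0],0.3]
[[0.0,0.0,0.66],[0.0,0.0,0.0],0.3]
-- leg 3 end
```

>>> carry_out:
  series:
    - [[0,0,-0.5],[0,0,0],0.3]
    - [[0,0,-0.7],[0,0,0],0.3]
    - [[-0.2,-0.8,-0.5],[0,0,-0.36],0.3]
    - [[-0.18,-0.83,-0.5],[0,0,-0.36],0.3]
    - [[-0.16,-0.83,-0.5],[0,0,-0.36],0.3]
    - [[-0.14,-0.84,-0.5],[0,0,-0.36],0.3]
    - [[-0.11,-0.85,-0.5],[0,0,-0.36],0.3]
    - [[-0.1,-0.85,-0.5],[0,0,-0.36],0.3]

```text
time: 5.68
position: [512.3, 27.0, 187.8]
tool_rot: [0.0, 0.139, 0.99, 0.0]
ft_force: [0.2, -0.4, -1.8]
finger_gap: 57.5
grasp_force: 15.0
```

>>> carry_out:
  series:
    - [[-0.08,-0.86,-0.3],[0,0,-0.36],0.3]
    - [[-0.06,-0.89,0.1],[0,0,-0.38],0.3]
    - [[-0.04,-0.89,0.2],[0,0,-0.38],0.3]
    - [[-0.02,-0.89,0.2],[0,0,-0.38],0.3]
    - [[0,-0.89,0.2],[0,0,-0.38],0.3]
    - [[0.02,-0.89,0.2],[0,0,-0.38],0.3]
    - [[0.04,-0.89,0.2],[0,0,-0.38],0.3]
    - [[0,-0.8,0.2],[0,0,-0.38],0.3]

```text
time: 6.35
position: [479.6, -181.0, 156.9]
tool_rot: [0.0, 0.018, 1.0, -0.0]
ft_force: [0.4, 0.6, -1.2]
finger_gap: 58.0
grasp_force: 15.0
```

Run:
```python
from h import *
print(get_obs()["finger_gap"])
x=plan([(491.5,-185.5,110,-.04,.8),(491.5,-185.5,40,-.04,.6)],.3)
T=snapshot("top"); m=near("top","carton",(194,211))
if m is not None: print("carton",fit(B["carton"],4,[(T,m)],(552,179,-.35)))
m=near("top","bottle",(139,221))
if m is not None: print("bottle",fit(B["bottle"],4,[(T,m)],(522,294,.05)))
S=snapshot("side"); m=near("side","carton",(262,280))
if m is not None: print("carton",fit(B["carton"],4,[(S,m)],(552,179,-.35)))
```

```text
57.98976515395022
start [ 479.6 -181.   156.9] yaw -0.037
[[-0.2,-0.07,0.78],[0.0,0.0,0.02],0.3]
[[-0.2,-0.06,0.78],[0.0,0.0,0.02],0.3]
-- leg 0 end
[[0.0,0.0,0.58],[0.0,0.0,0.0],0.3]
[[0.0,0.0,0.59],[0.0,0.0,0.0],0.3]
[[0.0,0.0,0.58],[0.0,0.0,0.0],0.3]
[[0.0,0.0,0.59],[0.0,0.0,0.0],0.3]
-- leg 1 end
carton [ 5.51018e+02  1.78983e+02 -3.11000e-01  5.20000e-02]
bottle [5.20881e+02 2.96694e+02 1.13000e-01 9.50000e-02]
carton [ 5.52895e+02  1.76716e+02 -2.92000e-01  5.50000e-02]
```

>>> carry_out:
  series:
    - [[-0.2,-0.05,0.78],[0,0,0],0.3]
    - [[-0.2,0,0.78],[0,0,0],0.3]
    - [[0,0,0.7],[0,0,0],0.3]
    - [[0,0,0.7],[0,0,0],0.3]
    - [[0,0,0.6],[0,0,0],0.3]
    - [[0,0,0.35],[0,0,0],0.3]
    - [[0,0,0.1],[0,0,0],0.3]
    - [[0,0,0],[0,0,0],0.3]

```text
time: 7.27
position: [492.0, -180.6, 36.1]
tool_rot: [-0.001, 0.019, 1.0, 0.0]
ft_force: [-0.2, -0.0, -0.9]
finger_gap: 57.8
grasp_force: 15.0
```

>>> carry_out:
  series:
    - [[0,-0.14,0.1],[0,0,0],0.3]
    - [[0,0,0.1],[0,0,0],0.3]
    - [[0,0,0.08],[0,0,0],0.3]
    - [[0,0,0.06],[0,0,0],0.3]
    - [[0,0,0.03],[0,0,0],0.3]
    - [[0,0,0],[0,0,0],0.3]

```text
time: 7.77
position: [492.0, -185.7, 25.4]
tool_rot: [-0.0, 0.019, 1.0, 0.0]
ft_force: [0.4, 0.1, -0.8]
finger_gap: 58.0
grasp_force: 15.0
```

>>> carry_out:
  series:
    - [[0,0,0.03],[0,0,0],0.3]
    - [[0,0,0.03],[0,0,0],0.3]
    - [[0,0,0.03],[0,0,0],0.3]
    - [[0,0,0],[0,0,0],0.3]

```text
time: 8.1
position: [492.2, -185.7, 22.9]
tool_rot: [0.0, 0.019, 1.0, -0.0]
ft_force: [-0.8, 0.3, 1.5]
finger_gap: 57.7
grasp_force: 15.0
```

>>> carry_out:
  series:
    - [[0,0,0],[0,0,0],0.7]
    - [[0,0,0],[0,0,0],0.76]
    - [[0,0,0],[0,0,0],0.76]
    - [[0,0,-0.3],[0,0,0],0.76]
    - [[0,0,-0.7],[0,0,0],0.76]
    - [[0,0,-0.95],[0,0,0],0.76]
    - [[0,0,-0.95],[0,0,0],0.76]

```text
time: 8.68
position: [491.3, -185.3, 110.5]
tool_rot: [-0.001, 0.019, 1.0, 0.0]
ft_force: [0.5, -0.9, 1.1]
finger_gap: 67.3
grasp_force: 0.0
```

Run:
```python
from h import *
x=plan([(505,-100,165,-.12,.95),(515,150,165,-.30,.97)],.8)
```

```text
start [ 491.3 -185.3  110.5] yaw -0.038
[[-0.09,0.71,-0.45],[0.0,-0.01,0.26],0.8]
[[-0.07,0.72,-0.46],[0.0,0.0,0.26],0.8]
[[-0.06,0.72,-0.45],[0.0,-0.01,0.25],0.8]
[[-0.04,0.72,-0.46],[0.01,0.0,0.26],0.8]
-- leg 0 end
[[0.07,0.92,0.0],[0.0,0.0,0.25],0.8]
[[0.09,0.92,0.0],[0.0,0.0,0.25],0.8]
[[0.11,0.92,0.0],[0.0,0.0,0.25],0.8]
[[0.13,0.92,0.0],[0.0,0.0,0.25],0.8]
[[0.15,0.91,0.0],[0.0,0.0,0.25],0.8]
[[0.17,0.91,0.0],[0.0,0.0,0.25],0.8]
[[0.19,0.91,0.0],[0.0,0.0,0.25],0.8]
[[0.2,0.91,0.0],[0.0,0.0,0.25],0.8]
[[0.22,0.9,0.0],[0.0,0.0,0.25],0.8]
-- leg 1 end
```

>>> carry_out:
  series:
    - [[-0.09,0.71,-0.45],[0,0,0.26],0.8]
    - [[-0.07,0.72,-0.45],[0,0,0.26],0.8]
    - [[-0.06,0.72,-0.45],[0,0,0.25],0.8]
    - [[-0.04,0.72,-0.45],[0,0,0.26],0.8]
    - [[0.07,0.92,0],[0,0,0.25],0.8]
    - [[0.09,0.92,0],[0,0,0.25],0.8]
    - [[0.11,0.92,0],[0,0,0.25],0.8]
    - [[0.13,0.92,0],[0,0,0.25],0.8]

```text
time: 9.35
position: [510.5, 12.0, 164.8]
tool_rot: [0.001, 0.101, 0.995, 0.0]
ft_force: [0.3, -0.2, -0.8]
finger_gap: 70.0
grasp_force: 0.0
```

>>> carry_out:
  series:
    - [[0.15,0.91,0],[0,0,0.25],0.8]
    - [[0.17,0.91,0],[0,0,0.25],0.8]
    - [[0.19,0.91,0],[0,0,0.25],0.8]
    - [[0.2,0.91,0],[0,0,0.25],0.8]
    - [[0.22,0.9,0],[0,0,0.25],0.8]
    - [[0,0,0],[0,0,0],0.8]
    - [[0,0,0],[0,0,0],0.8]

```text
time: 9.93
position: [515.8, 150.8, 164.3]
tool_rot: [0.0, 0.148, 0.989, -0.0]
ft_force: [0.4, 0.1, 0.2]
finger_gap: 70.6
grasp_force: 0.0
```

Run:
```python
from h import *
wp=wpose(); W=snapshot("wrist"); print(wp[1],yaw_of(wp[0]))
r=(552,178,-.30)
d=cut_out("wrist","carton")
for k in d[:2]:
    print(k["p"],k["extent"],fit(B["carton"],4,[(W,k["mask"].astype(np.float32))],r,wp=wp))
d=cut_out("wrist","bottle")
for k in d[:2]:
    print(k["p"],k["extent"],fit(B["bottle"],4,[(W,k["mask"].astype(np.float32))],(521,296,.1),wp=wp))
plan([(552,178,85,-.30,.95),(552,178,15,-.3,.7)],.8)
cv2.imwrite("pics/w2.png",W["frame"])
```

```text
[515.75762244 150.84115843 164.27212421] -0.29724303354997783
0.81 [293.2, 162.7, 363.3, 286.0] [ 5.54920e+02  1.78582e+02 -3.08000e-01  1.70000e-02]
0.65 [388.0, 94.1, 470.4, 220.1] [5.25113e+02 2.98330e+02 1.33000e-01 1.02000e-01]
start [515.7 148.9 163.9] yaw -0.301
[[-0.29,0.43,0.88],[0.0,0.0,0.0],0.8]
[[-0.29,0.43,0.87],[0.0,0.0,0.0],0.8]
[[-0.29,0.43,0.88],[-0.01,0.0,-0.01],0.8]
-- leg 0 end
[[0.0,0.0,0.58],[0.0,0.0,0.0],0.8]
[[0.0,0.0,0.58],[0.0,0.0,0.0],0.8]
[[0.0,0.0,0.59],[0.0,0.0,0.0],0.8]
[[0.0,-0.01,0.58],[0.0,0.0,0.0],0.8]
-- leg 1 end
```

View pics/w2.png

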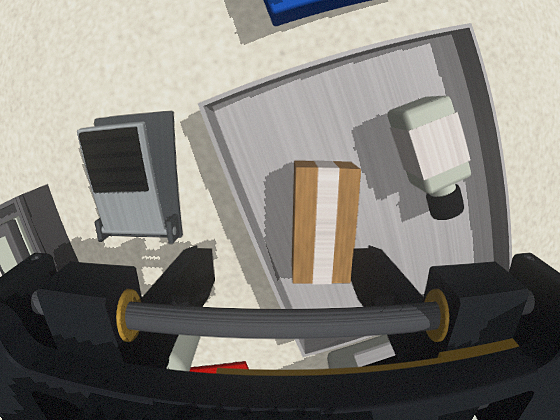

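The carton lies upright at (327,222) with its tape strip showing. The bottle at (430,150) has its cap towards the machine. I descend on the carton.

>>> carry_out:
  series:
    - [[-0.31,0.43,0.88],[0,0,0.03],0.8]
    - [[-0.31,0.43,0.88],[0,0,0.03],0.8]
    - [[-0.31,0.43,0.88],[0,0,0.03],0.8]
    - [[0,0,0.5],[0,0,0],0.8]
    - [[0,0,0],[0,0,0],0.8]
    - [[0,0,0],[0,0,0],0.8]

```text
time: 10.58
position: [553.0, 176.9, 68.5]
tool_rot: [-0.001, 0.154, 0.988, -0.001]
ft_force: [-0.6, -0.2, 0.3]
finger_gap: 70.6
grasp_force: 0.0
```

Run:
```python
from h import *
plan([(554,178.5,17,-.307,.6)],.8)
```

```text
start [553.  176.9  68.5] yaw -0.309
[[-0.01,0.02,0.57],[-0.01,-0.01,-0.01],0.8]
[[0.0,0.02,0.57],[-0.01,-0.01,-0.01],0.8]
[[-0.01,0.02,0.58],[0.0,-0.01,0.0],0.8]
-- leg 0 end
```

>>> carry_out:
  series:
    - [[0,0.02,0.6],[0,0,0],0.8]
    - [[0,0.02,0.6],[0,0,0],0.8]
    - [[0,0,0.5],[0,0,0],0.8]
    - [[0,0,0],[0,0,0],0.8]
    - [[0,0,0],[0,0,0],0.4]
    - [[0,0,0],[0,0,0],0.4]
    - [[0,0,0],[0,0,0],0.4]
    - [[0,0,0],[0,0,0],0.4]
  newtons: 20

```text
time: 11.25
position: [555.8, 179.5, 20.6]
tool_rot: [0.001, 0.153, 0.988, 0.0]
ft_force: [-1.7, -2.2, 6.5]
finger_gap: 56.2
grasp_force: 20.0
```

Run:
```python
from h import *
R,p=wpose()
plan([(p[0],p[1],80,-.307,.8),(515,0,180,-.2,.95),(488,-303,130,-.038,.95),(488,-303,60,-.038,.8)],.4)
```

```text
start [555.8 179.5  20.6] yaw -0.308
[[0.0,0.0,-0.66],[0.01,0.01,0.0],0.4]
[[0.0,0.0,-0.66],[0.0,0.01,0.0],0.4]
[[0.0,0.0,-0.66],[0.01,0.01,-0.01],0.4]
-- leg 0 end
[[-0.07,-0.87,-0.48],[0.0,0.0,-0.19],0.4]
[[-0.06,-0.87,-0.48],[0.0,0.0,-0.19],0.4]
[[-0.05,-0.88,-0.47],[0.0,0.0,-0.19],0.4]
[[-0.03,-0.88,-0.48],[0.0,0.0,-0.19],0.4]
[[-0.02,-0.88,-0.47],[0.0,0.0,-0.19],0.4]
[[-0.01,-0.87,-0.48],[0.0,0.0,-0.19],0.4]
[[0.0,-0.88,-0.47],[0.0,0.0,-0.2],0.4]
-- leg 1 end
[[-0.1,-0.92,0.15],[0.0,0.0,-0.18],0.4]
[[-0.09,-0.92,0.15],[0.0,0.0,-0.18],0.4]
[[-0.08,-0.92,0.15],[0.0,0.0,-0.18],0.4]
[[-0.06,-0.92,0.15],[0.0,0.0,-0.19],0.4]
[[-0.05,-0.92,0.15],[0.0,0.0,-0.18],0.4]
[[-0.03,-0.92,0.15],[0.0,0.0,-0.19],0.4]
[[-0.02,-0.92,0.15],[0.0,0.0,-0.18],0.4]
[[-0.01,-0.92,0.15],[0.0,0.0,-0.19],0.4]
[[0.01,-0.92,0.16],[0.0,0.0,-0.18],0.4]
[[0.02,-0.92,0.15],[0.0,0.0,-0.19],0.4]
[[0.03,-0.92,0.16],[0.0,0.0,-0.18],0.4]
-- leg 2 end
[[0.0,0.0,0.78],[0.0,0.0,0.0],0.4]
[[0.0,0.0,0.78],[0.0,0.0,0.0],0.4]
[[0.0,0.0,0.77],[0.0,0.0,0.0],0.4]
-- leg 3 end
```

>>> carry_out:
  series:
    - [[0,0,-0.3],[0,0,0],0.4]
    - [[0,0,-0.7],[0,0,0],0.4]
    - [[0,0,-0.9],[0,0,0],0.4]
    - [[-0.07,-0.87,-0.5],[0,0,-0.19],0.4]
    - [[-0.06,-0.87,-0.5],[0,0,-0.19],0.4]
    - [[-0.05,-0.88,-0.5],[0,0,-0.19],0.4]
    - [[-0.03,-0.88,-0.5],[0,0,-0.19],0.4]
    - [[-0.02,-0.88,-0.5],[0,0,-0.19],0.4]

```text
time: 11.92
position: [524.4, 50.4, 151.8]
tool_rot: [0.0, 0.115, 0.993, 0.0]
ft_force: [-0.1, -0.1, -2.1]
finger_gap: 55.8
grasp_force: 20.0
```

>>> carry_out:
  series:
    - [[-0.01,-0.88,-0.5],[0,0,-0.19],0.4]
    - [[0,-0.88,-0.4],[0,0,-0.19],0.4]
    - [[-0.1,-0.92,0.1],[0,0,-0.18],0.4]
    - [[-0.09,-0.92,0.15],[0,0,-0.18],0.4]
    - [[-0.08,-0.92,0.15],[0,0,-0.18],0.4]
    - [[-0.06,-0.92,0.15],[0,0,-0.19],0.4]
    - [[-0.05,-0.92,0.15],[0,0,-0.18],0.4]
    - [[-0.03,-0.92,0.15],[0,0,-0.19],0.4]

```text
time: 12.58
position: [498.1, -166.9, 152.5]
tool_rot: [0.0, 0.056, 0.998, 0.0]
ft_force: [0.0, -0.3, -2.1]
finger_gap: 55.9
grasp_force: 20.0
```

>>> carry_out:
  series:
    - [[-0.02,-0.92,0.15],[0,0,-0.18],0.4]
    - [[-0.01,-0.92,0.15],[0,0,-0.19],0.4]
    - [[0.01,-0.92,0.15],[0,0,-0.18],0.4]
    - [[0.02,-0.92,0.15],[0,0,-0.19],0.4]
    - [[0.03,-0.92,0.15],[0,0,-0.18],0.4]
    - [[0,0,0.4],[0,0,0],0.4]
    - [[0,0,0],[0,0,0],0.4]
    - [[0,0,0],[0,0,0],0.4]

```text
time: 13.25
position: [485.1, -302.3, 116.7]
tool_rot: [-0.001, 0.02, 1.0, 0.001]
ft_force: [-0.4, -0.5, -2.0]
finger_gap: 55.7
grasp_force: 20.0
```

Run:
```python
from h import *
T=snapshot("top");S=snapshot("side")
v=[(T,near("top","bottle",(139,221))),(S,near("side","bottle",(275,315)))]
for k in v:
    if k[1] is not None: print("bottle",fit(B["bottle"],4,[k],(522,295,.1)))
wp=wpose(); W=snapshot("wrist")
for n,x0 in (("tipbox",(489,-186,-.04)),("case",(624,-187,.03))):
    d=cut_out("wrist",n)
    for k in d[:1]: print(n,k["p"],fit(B[n],5,[(W,k["mask"].astype(np.float32))],x0,wp=wp))
plan([(488,-303,35,-.038,.8)],.4)
cv2.imwrite("pics/w3.png",W["frame"])
```

```text
bottle [5.21096e+02 2.95527e+02 7.70000e-02 9.00000e-02]
bottle [5.22104e+02 2.93509e+02 4.30000e-02 1.57000e-01]
tipbox 0.57 [ 4.88969e+02 -1.84783e+02 -4.20000e-02  4.70000e-02]
case 0.45 [ 8.49926e+02 -3.33667e+02  5.00000e-02  1.00000e+00]
start [ 486.6 -302.7  118.1] yaw -0.039
[[-0.01,0.0,0.69],[0.0,0.0,0.0],0.4]
[[-0.01,0.0,0.69],[0.0,0.0,0.0],0.4]
[[-0.01,0.0,0.7],[0.0,0.0,0.0],0.4]
[[-0.02,-0.01,0.69],[-0.01,0.01,-0.01],0.4]
-- leg 0 end
```

View pics/w3.png

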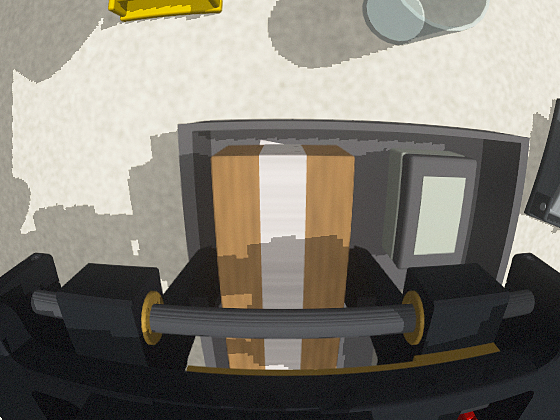

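The tip box lies flat in the tote at (435,210), and the held carton at (283,250) is clear of walls and neighbours. I lower it.

>>> carry_out:
  series:
    - [[-0.03,0,0.7],[0,0,0],0.4]
    - [[-0.03,0,0.8],[0,0,0],0.4]
    - [[0,0,0.7],[0,0,0],0.4]
    - [[0,0,0.4],[0,0,0],0.4]
    - [[0,0,0.2],[0,0,0],0.4]
    - [[0,0,0.1],[0,0,0],0.4]
    - [[0,0,0],[0,0,0],0.4]
    - [[0,0,0],[0,0,0],0.4]

```text
time: 14.27
position: [488.7, -303.8, 31.5]
tool_rot: [0.001, 0.02, 1.0, -0.0]
ft_force: [-0.7, -0.6, -2.3]
finger_gap: 55.8
grasp_force: 20.0
```

>>> carry_out:
  series:
    - [[0,0,0.1],[0,0,0],0.4]
    - [[0,0,0.08],[0,0,0],0.4]
    - [[0,0,0.06],[0,0,0],0.4]
    - [[0,0,0.04],[0,0,0],0.4]
    - [[0,0,0.03],[0,0,0],0.4]
    - [[0,0,0],[0,0,0],0.4]

```text
time: 14.77
position: [487.9, -303.4, 21.6]
tool_rot: [-0.0, 0.02, 1.0, 0.0]
ft_force: [-2.5, 0.6, 1.9]
finger_gap: 55.9
grasp_force: 20.0
```

>>> carry_out:
  series:
    - [[0,0,0],[0,0,0],0.7]
    - [[0,0,0],[0,0,0],0.76]
    - [[0,0,0],[0,0,0],0.76]
    - [[0,0,-0.3],[0,0,0],0.76]
    - [[0,0,-0.7],[0,0,0],0.76]
    - [[0,0,-0.95],[0,0,0],0.76]
    - [[0,0,-0.95],[0,0,0],0.76]

```text
time: 15.35
position: [487.2, -302.9, 108.9]
tool_rot: [-0.001, 0.02, 1.0, 0.001]
ft_force: [0.3, 0.4, 0.3]
finger_gap: 66.9
grasp_force: 0.0
```

Run:
```python
from h import *
x=plan([(484,-200,165,-.02,.95),(470,285,165,.09,.98)],.76)
```

```text
start [ 487.2 -302.9  108.9] yaw -0.04
[[0.06,0.86,-0.47],[0.0,-0.01,-0.06],0.76]
[[0.06,0.85,-0.47],[0.0,0.0,-0.06],0.76]
[[0.05,0.86,-0.46],[0.01,-0.01,-0.06],0.76]
[[0.05,0.86,-0.47],[0.0,0.0,-0.06],0.76]
-- leg 0 end
[[0.05,0.95,0.0],[0.0,0.0,-0.08],0.76]
[[0.04,0.95,0.0],[0.0,0.0,-0.08],0.76]
[[0.03,0.95,0.0],[0.0,0.0,-0.08],0.76]
[[0.03,0.95,0.0],[0.0,0.0,-0.08],0.76]
[[0.02,0.95,0.0],[0.0,0.0,-0.08],0.76]
[[0.02,0.95,0.0],[0.0,0.0,-0.08],0.76]
[[0.01,0.95,0.0],[0.0,0.0,-0.08],0.76]
[[0.0,0.95,0.0],[0.0,0.0,-0.08],0.76]
[[0.0,0.95,0.0],[0.0,0.0,-0.08],0.76]
[[-0.01,0.95,0.0],[0.0,0.0,-0.08],0.76]
[[-0.01,0.95,0.0],[0.0,0.0,-0.08],0.76]
[[-0.02,0.95,0.0],[0.0,0.0,-0.08],0.76]
[[-0.03,0.95,0.0],[0.0,0.0,-0.08],0.76]
[[-0.03,0.95,0.0],[0.0,0.0,-0.08],0.76]
[[-0.04,0.95,0.0],[0.0,0.0,-0.09],0.76]
[[-0.04,0.96,0.0],[0.0,0.0,-0.08],0.76]
[[-0.05,0.95,0.01],[0.0,0.0,-0.09],0.76]
-- leg 1 end
```

>>> carry_out:
  series:
    - [[0.06,0.86,-0.47],[0,0,-0.06],0.76]
    - [[0.06,0.86,-0.47],[0,0,-0.06],0.76]
    - [[0.05,0.86,-0.47],[0,0,-0.06],0.76]
    - [[0.05,0.86,-0.47],[0,0,-0.06],0.76]
    - [[0.05,0.95,0],[0,0,-0.08],0.76]
    - [[0.04,0.95,0],[0,0,-0.08],0.76]
    - [[0.03,0.95,0],[0,0,-0.08],0.76]
    - [[0.03,0.95,0],[0,0,-0.08],0.76]

```text
time: 16.02
position: [481.4, -84.7, 165.7]
tool_rot: [0.001, -0.003, 1.0, -0.0]
ft_force: [0.6, 0.4, 0.0]
finger_gap: 66.7
grasp_force: 0.0
```

>>> carry_out:
  series:
    - [[0.02,0.95,0],[0,0,-0.08],0.76]
    - [[0.02,0.95,0],[0,0,-0.08],0.76]
    - [[0.01,0.95,0],[0,0,-0.08],0.76]
    - [[0,0.95,0],[0,0,-0.08],0.76]
    - [[0,0.95,0],[0,0,-0.08],0.76]
    - [[-0.01,0.95,0],[0,0,-0.08],0.76]
    - [[-0.01,0.95,0],[0,0,-0.08],0.76]
    - [[-0.02,0.95,0],[0,0,-0.08],0.76]

```text
time: 16.68
position: [474.6, 143.4, 165.5]
tool_rot: [0.001, -0.028, 1.0, 0.0]
ft_force: [-0.4, -0.5, -0.1]
finger_gap: 67.0
grasp_force: 0.0
```

>>> carry_out:
  series:
    - [[-0.03,0.95,0],[0,0,-0.08],0.76]
    - [[-0.03,0.95,0],[0,0,-0.08],0.76]
    - [[-0.04,0.95,0],[0,0,-0.08],0.76]
    - [[-0.04,0.95,0],[0,0,-0.08],0.76]
    - [[-0.05,0.95,0],[0,0,-0.08],0.76]
    - [[0,0,0],[0,0,0],0.76]
    - [[0,0,0],[0,0,0],0.76]

```text
time: 17.27
position: [470.5, 285.7, 165.2]
tool_rot: [0.0, -0.046, 0.999, -0.0]
ft_force: [-0.5, -1.0, 0.9]
finger_gap: 66.9
grasp_force: 0.0
```

Run:
```python
from h import *
T=snapshot("top")
for n,c,x0 in (("carton",(370,230),(488,-303,-.04)),("tipbox",(330,225),(489,-185,-.04)),("case",(330,182),(624,-187,.03))):
    m=near("top",n,c)
    if m is not None: print(n,fit(B[n],5,[(T,m)],x0))
wp=wpose(); W=snapshot("wrist"); print(wp[1],yaw_of(wp[0]))
for q in ("bottle",):
    for k in cut_out("wrist",q)[:1]:
        m=k["mask"].astype(np.float32); print(k["p"],k["extent"],fit(B[q],4,[(W,m)],(521,296,.1),wp=wp))
        # direct: minimal-area rect of body, drawn with the fit
        r=fit(B[q],4,[(W,m)],(521,296,.1),wp=wp); f=W["frame"].copy()
        cs,_=cv2.findContours((sil(W,B[q],(r[0],r[1],4,r[2]),wp)>.5).astype(np.uint8),0,2); cv2.drawContours(f,cs,-1,(0,0,255),1)
        cs,_=cv2.findContours(k["mask"].astype(np.uint8),0,2); cv2.drawContours(f,cs,-1,(0,255,0),1)
        cv2.imwrite("pics/w4.png",cv2.resize(f[60:330,150:450],(666,600)))
```

```text
carton [ 4.82981e+02 -3.03547e+02 -2.80000e-02  2.50000e-02]
tipbox [ 4.85758e+02 -1.86548e+02 -6.40000e-02  7.80000e-02]
case [ 6.23469e+02 -1.88203e+02  1.20000e-02  1.32000e-01]
[470.59638198 283.43014916 164.70164029] 0.08726498970886354
0.82 [262.4, 187.6, 323.3, 309.9] [5.25897e+02 2.96729e+02 1.01000e-01 4.20000e-02]
```

View pics/w4.png

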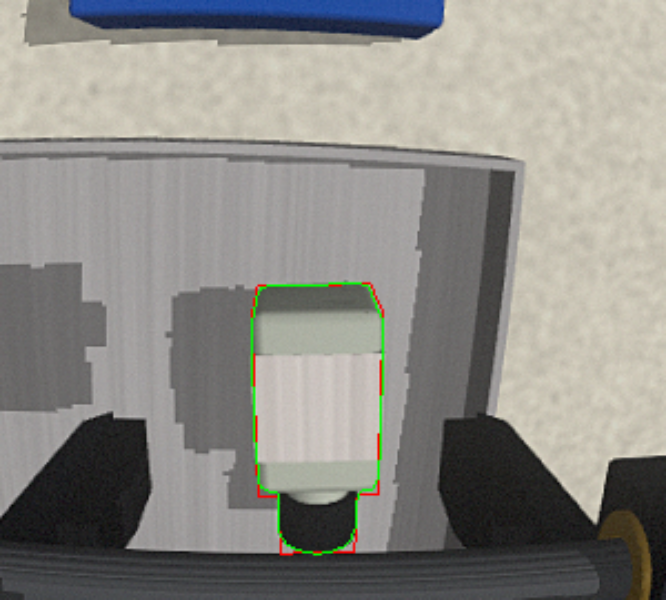

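The fitted outline (red) matches the mask on the bottle body at crop (317,390). I grasp it around the body.

Run:
```python
from h import *
plan([(510,295,75,.10,.8),(510,295,16,.10,.7)],.76)
```

```text
start [470.7 283.5 164.7] yaw 0.087
[[-0.33,0.07,0.75],[0.0,0.0,-0.04],0.76]
[[-0.34,0.07,0.75],[0.0,0.0,-0.04],0.76]
[[-0.33,0.06,0.74],[0.0,0.0,-0.04],0.76]
[[-0.34,0.06,0.75],[0.0,0.0,-0.04],0.76]
-- leg 0 end
[[0.0,0.0,0.66],[0.0,0.0,0.0],0.76]
[[0.0,0.0,0.65],[0.0,0.0,0.0],0.76]
[[0.0,0.0,0.66],[0.0,0.0,0.0],0.76]
-- leg 1 end
```

>>> carry_out:
  series:
    - [[-0.33,0.07,0.75],[0,0,-0.04],0.78]
    - [[-0.33,0.07,0.75],[0,0,-0.04],0.78]
    - [[-0.33,0.07,0.75],[0,0,-0.04],0.78]
    - [[-0.33,0.07,0.75],[0,0,-0.04],0.78]
    - [[0,0,0],[0,0,0],0.78]
    - [[0,0,0],[0,0,0],0.78]

```text
time: 18.07
position: [508.3, 295.2, 73.2]
tool_rot: [-0.002, -0.05, 0.999, -0.001]
ft_force: [-0.1, 0.8, -0.5]
finger_gap: 68.2
grasp_force: 0.0
```

>>> carry_out:
  series:
    - [[0,0,0.6],[0,0,0],0.78]
    - [[0,0,0.7],[0,0,0],0.78]
    - [[0,0,0.5],[0,0,0],0.78]
    - [[0,0,0.1],[0,0,0],0.78]
    - [[0,0,0],[0,0,0],0.4]
    - [[0,0,0],[0,0,0],0.4]
    - [[0,0,0],[0,0,0],0.4]
    - [[0,0,0],[0,0,0],0.4]
  newtons: 20

```text
time: 18.73
position: [510.5, 297.1, 19.6]
tool_rot: [0.001, -0.051, 0.999, 0.001]
ft_force: [-0.8, -0.7, 3.9]
finger_gap: 50.0
grasp_force: 20.0
```

Run:
```python
from h import *
R,p=wpose()
# bottle origin target local (65,-58) -> world; TCP is bottle origin -15 along x
plan([(p[0],p[1],80,None,.8),(480,150,190,.07,.95),(495,-150,200,-.0,.98),(602,-305,140,-.038,.95)],.4)
```

```text
start [510.5 297.1  19.6] yaw 0.101
[[0.0,0.0,-0.67],[0.0,0.01,0.0],0.4]
[[0.0,0.0,-0.67],[0.01,0.01,0.0],0.4]
[[0.0,0.0,-0.67],[0.0,0.01,0.0],0.4]
-- leg 0 end
[[0.25,-0.8,-0.61],[0.0,0.0,0.07],0.4]
[[0.25,-0.8,-0.61],[0.0,0.0,0.06],0.4]
[[0.24,-0.8,-0.61],[0.0,0.0,0.07],0.4]
[[0.24,-0.8,-0.61],[0.0,0.0,0.06],0.4]
[[0.23,-0.8,-0.62],[0.0,0.0,0.07],0.4]
[[0.23,-0.79,-0.61],[0.0,0.0,0.06],0.4]
-- leg 1 end
[[0.02,-0.91,-0.03],[0.0,0.0,0.08],0.4]
[[0.01,-0.91,-0.03],[0.0,0.0,0.08],0.4]
[[0.01,-0.91,-0.03],[0.0,0.0,0.08],0.4]
[[0.0,-0.91,-0.03],[0.0,0.0,0.08],0.4]
[[-0.01,-0.91,-0.03],[0.0,0.0,0.08],0.4]
[[-0.01,-0.91,-0.03],[0.0,0.0,0.08],0.4]
[[-0.02,-0.91,-0.03],[0.0,0.0,0.08],0.4]
[[-0.02,-0.91,-0.03],[0.0,0.0,0.08],0.4]
[[-0.03,-0.91,-0.03],[0.0,0.0,0.08],0.4]
[[-0.03,-0.91,-0.03],[0.0,0.0,0.08],0.4]
[[-0.04,-0.91,-0.03],[0.0,0.0,0.08],0.4]
-- leg 2 end
[[-0.51,-0.74,0.29],[0.0,0.0,0.07],0.4]
[[-0.51,-0.74,0.28],[0.0,0.0,0.07],0.4]
[[-0.52,-0.73,0.29],[0.0,0.0,0.07],0.4]
[[-0.52,-0.73,0.28],[0.0,0.0,0.07],0.4]
[[-0.53,-0.73,0.29],[0.0,0.0,0.06],0.4]
[[-0.53,-0.72,0.28],[0.0,0.0,0.07],0.4]
[[-0.53,-0.72,0.29],[0.0,0.0,0.06],0.4]
-- leg 3 end
```

>>> carry_out:
  series:
    - [[0,0,-0.3],[0,0,0],0.4]
    - [[0,0,-0.7],[0,0,0],0.4]
    - [[0,0,-0.9],[0,0,0],0.4]
    - [[0.25,-0.8,-0.6],[0,0,0.07],0.4]
    - [[0.25,-0.8,-0.6],[0,0,0.06],0.4]
    - [[0.24,-0.8,-0.6],[0,0,0.07],0.4]
    - [[0.24,-0.8,-0.6],[0,0,0.06],0.4]
    - [[0.23,-0.8,-0.6],[0,0,0.07],0.4]

```text
time: 19.4
position: [483.2, 172.8, 166.0]
tool_rot: [0.0, -0.038, 0.999, 0.0]
ft_force: [0.7, -0.6, -2.5]
finger_gap: 50.0
grasp_force: 20.0
```

>>> carry_out:
  series:
    - [[0.23,-0.8,-0.6],[0,0,0.06],0.4]
    - [[0.02,-0.91,-0.05],[0,0,0.08],0.4]
    - [[0.01,-0.91,-0.03],[0,0,0.08],0.4]
    - [[0.01,-0.91,-0.03],[0,0,0.08],0.4]
    - [[0,-0.91,-0.03],[0,0,0.08],0.4]
    - [[-0.01,-0.91,-0.03],[0,0,0.08],0.4]
    - [[-0.01,-0.91,-0.03],[0,0,0.08],0.4]
    - [[-0.02,-0.91,-0.03],[0,0,0.08],0.4]

```text
time: 20.07
position: [488.1, -42.7, 190.3]
tool_rot: [0.0, -0.012, 1.0, 0.0]
ft_force: [-0.2, 0.3, -1.8]
finger_gap: 49.7
grasp_force: 20.0
```

>>> carry_out:
  series:
    - [[-0.02,-0.91,-0.03],[0,0,0.08],0.4]
    - [[-0.03,-0.91,-0.03],[0,0,0.08],0.4]
    - [[-0.03,-0.91,-0.03],[0,0,0.08],0.4]
    - [[-0.04,-0.91,-0.03],[0,0,0.08],0.4]
    - [[-0.51,-0.74,0.29],[0,0,0.07],0.4]
    - [[-0.51,-0.74,0.29],[0,0,0.07],0.4]
    - [[-0.52,-0.73,0.29],[0,0,0.07],0.4]
    - [[-0.52,-0.73,0.29],[0,0,0.07],0.4]

```text
time: 20.73
position: [555.2, -240.5, 158.6]
tool_rot: [0.0, 0.012, 1.0, -0.0]
ft_force: [0.4, 0.2, -1.7]
finger_gap: 49.5
grasp_force: 20.0
```

>>> carry_out:
  series:
    - [[-0.53,-0.73,0.29],[0,0,0.07],0.4]
    - [[-0.53,-0.72,0.29],[0,0,0.07],0.4]
    - [[-0.53,-0.72,0.29],[0,0,0.07],0.4]
    - [[0,0,0],[0,0,0],0.4]
    - [[0,0,0],[0,0,0],0.4]
    - [[0,0,0],[0,0,0],0.4]

```text
time: 21.23
position: [600.2, -305.4, 132.2]
tool_rot: [-0.0, 0.02, 1.0, 0.0]
ft_force: [0.0, -0.1, -2.1]
finger_gap: 49.9
grasp_force: 20.0
```

Run:
```python
from h import *
wp=wpose(); W=snapshot("wrist"); cv2.imwrite("pics/w5.png",W["frame"])
for n,x0 in (("carton",(485,-303,-.04)),("tipbox",(489,-186,-.04)),("case",(624,-187,.03))):
    for k in cut_out("wrist",n)[:1]: print(n,k["p"],fit(B[n],5,[(W,k["mask"].astype(np.float32))],x0,wp=wp))
plan([(602,-305,35,-.038,.8)],.4)
```

```text
tipbox 0.74 [ 4.89432e+02 -1.85179e+02 -3.60000e-02  2.80000e-02]
case 0.65 [ 5.80174e+02 -1.28866e+02  3.36000e-01  8.73000e-01]
start [ 600.6 -305.   133.1] yaw -0.039
[[-0.01,0.0,0.65],[0.0,0.0,0.0],0.4]
[[-0.01,0.0,0.66],[0.0,0.0,0.0],0.4]
[[-0.01,0.0,0.65],[0.0,0.0,0.0],0.4]
[[-0.01,0.0,0.66],[0.0,0.0,-0.01],0.4]
[[-0.01,0.0,0.65],[0.0,0.01,0.0],0.4]
-- leg 0 end
```

View pics/w5.png

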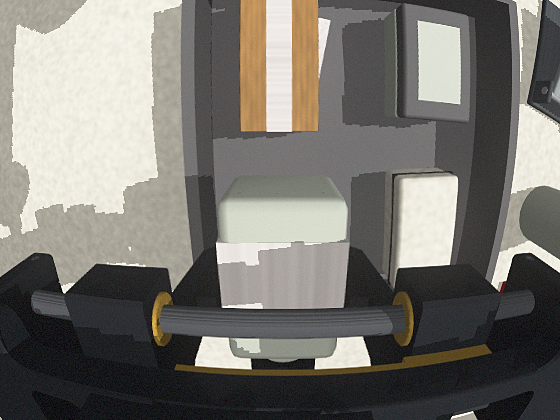

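The carton at (280,65), tip box at (433,65) and case at (425,225) all lie flat. The held bottle is over its free quarter, so I lower it.

>>> carry_out:
  series:
    - [[-0.02,0,0.7],[0,0,0],0.4]
    - [[-0.02,0,0.8],[0,0,0],0.4]
    - [[-0.02,0,0.8],[0,0,0],0.4]
    - [[0,0,0.6],[0,0,0],0.4]
    - [[0,0,0.3],[0,0,0],0.4]
    - [[0,0,0.15],[0,0,0],0.4]
    - [[0,0,0],[0,0,0],0.4]
    - [[0,0,0],[0,0,0],0.4]

```text
time: 22.1
position: [603.3, -306.1, 33.0]
tool_rot: [0.001, 0.02, 1.0, -0.0]
ft_force: [-0.4, -0.4, -1.6]
finger_gap: 50.1
grasp_force: 20.0
```

>>> carry_out:
  series:
    - [[0,0,0.12],[0,0,0],0.4]
    - [[0,0,0.1],[0,0,0],0.4]
    - [[0,0,0.06],[0,0,0],0.4]
    - [[0,0,0.04],[0,0,0],0.4]
    - [[0,0,0.03],[0,0,0],0.4]
    - [[0,0,0],[0,0,0],0.4]

```text
time: 22.6
position: [602.4, -305.9, 21.0]
tool_rot: [-0.0, 0.02, 1.0, 0.0]
ft_force: [-0.3, -0.3, -2.3]
finger_gap: 49.8
grasp_force: 20.0
```

>>> carry_out:
  series:
    - [[0,0,0.03],[0,0,0],0.4]
    - [[0,0,0.03],[0,0,0],0.4]
    - [[0,0,0],[0,0,0],0.4]

```text
time: 22.85
position: [602.6, -306.0, 20.7]
tool_rot: [-0.0, 0.02, 1.0, 0.0]
ft_force: [-4.6, 1.2, 4.9]
finger_gap: 50.0
grasp_force: 20.0
```

>>> carry_out:
  series:
    - [[0,0,0],[0,0,0],0.62]
    - [[0,0,0],[0,0,0],0.7]
    - [[0,0,0],[0,0,0],0.7]
    - [[0,0,-0.3],[0,0,0],0.7]
    - [[0,0,-0.7],[0,0,0],0.7]
    - [[0,0,-0.95],[0,0,0],0.7]
    - [[0,0,-0.95],[0,0,0],0.7]
    - [[0,0,-0.95],[0,0,0],0.7]

```text
time: 23.52
position: [602.4, -305.8, 136.4]
tool_rot: [-0.0, 0.02, 1.0, 0.0]
ft_force: [0.9, 0.6, 0.2]
finger_gap: 61.8
grasp_force: 0.0
```

Run:
```python
from h import *
x=plan([(480,5,165,-.30,.95)],0)
```

```text
start [ 602.4 -305.8  136.4] yaw -0.04
[[0.41,0.93,-0.09],[0.0,0.0,0.3],0]
[[0.43,0.92,-0.09],[0.0,0.0,0.3],0]
[[0.45,0.9,-0.09],[0.0,0.0,0.3],0]
[[0.47,0.89,-0.09],[0.0,0.0,0.29],0]
[[0.49,0.88,-0.08],[0.0,0.0,0.3],0]
[[0.52,0.87,-0.09],[0.0,0.0,0.29],0]
[[0.54,0.86,-0.08],[0.0,0.0,0.3],0]
[[0.56,0.85,-0.09],[0.0,0.0,0.29],0]
[[0.57,0.83,-0.08],[0.0,0.0,0.3],0]
[[0.59,0.82,-0.09],[0.0,0.0,0.29],0]
[[0.62,0.81,-0.08],[0.0,0.0,0.3],0]
-- leg 0 end
```

>>> carry_out:
  series:
    - [[0.41,0.93,-0.3],[0,0,0.3],0]
    - [[0.43,0.92,-0.3],[0,0,0.3],0]
    - [[0.45,0.9,-0.2],[0,0,0.3],0]
    - [[0.47,0.89,-0.1],[0,0,0.3],0]
    - [[0.49,0.88,0],[0,0,0.3],0]
    - [[0.52,0.87,0],[0,0,0.3],0]
    - [[0.54,0.86,0],[0,0,0.3],0]
    - [[0.56,0.85,0],[0,0,0.3],0]

```text
time: 24.18
position: [513.0, -78.7, 162.7]
tool_rot: [0.001, 0.116, 0.993, -0.0]
ft_force: [0.9, -0.8, -0.3]
finger_gap: 10.5
grasp_force: 0.0
```

>>> carry_out:
  series:
    - [[0.57,0.83,0],[0,0,0.3],0]
    - [[0.59,0.82,0],[0,0,0.3],0]
    - [[0.62,0.81,0],[0,0,0.3],0]
    - [[0,0,0],[0,0,0],0]
    - [[0,0,0],[0,0,0],0]

```text
time: 24.6
position: [480.3, 6.1, 162.6]
tool_rot: [0.001, 0.15, 0.989, -0.0]
ft_force: [1.0, 0.0, 0.1]
finger_gap: 0.1
grasp_force: 0.0
```

Run:
```python
from h import *
T=snapshot("top")
for n,c,x0,q in (("carton",(370,230),(488,-303,-.04),0),("tipbox",(330,225),(489,-185,-.04),0),("case",(330,182),(624,-187,.03),0),("bottle",(370,180),(618,-306,-.04),0)):
    m=near("top",n,c)
    if m is not None: print(n,fit(B[n],5,[(T,m)],x0))
wp=wpose(); W=snapshot("wrist"); print(wp[1],get_obs()["finger_gap"])
f=W["frame"].copy()
for n in ("treadle_base","treadle","treadle_pad"):
    d=cut_out("wrist",n)
    print(n,[(round(k["p"],2),[int(v) for v in k["extent"]]) for k in d[:2]])
def mark(X,c):
    for p in proj(W,np.array(X,float),wp): cv2.circle(f,(int(round(p[0])),int(round(p[1]))),3,c,-1)
mark([[423,18.2,54]],(0,0,255)); mark([[432.5,18,54]],(0,255,0)); mark([[x,y,8] for x,y in ((385,-16),(409,69))],(255,0,255))
a=np.vstack([f[60:360,90:450]]); b=T["frame"][140:280,290:420]
cv2.imwrite("pics/w6.png",np.hstack([cv2.resize(a,(480,400)),cv2.resize(b,(310,400))]))
```

```text
carton [ 4.81161e+02 -3.03137e+02 -5.00000e-02  5.80000e-02]
tipbox [ 4.86004e+02 -1.87191e+02 -1.90000e-02  8.30000e-02]
case [ 6.23230e+02 -1.87782e+02  4.80000e-02  5.40000e-02]
bottle [ 6.12832e+02 -3.07278e+02 -4.60000e-02  9.40000e-02]
[481.05329451   4.06676564 162.13670215] 0.43562670216088634
treadle_base [(0.82, [230, 94, 332, 238])]
treadle [(0.72, [0, 171, 190, 357]), (0.7, [278, 340, 305, 370])]
treadle_pad [(0.93, [238, 103, 329, 224])]
```

View pics/w6.png

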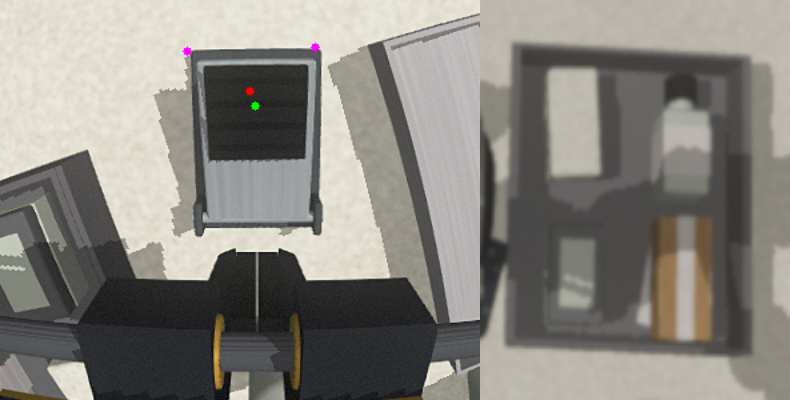

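The green dot is near the grey treadle's pad centre at crop (255,112), about 4 mm short of it. The right panel shows all four items flat and side by side in the tote. Next is pressing the treadle.

Run:
```python
from h import *
plan([(434.5,17.2,75,-.30,.8)],0)
```

```text
start [480.6   4.4 161.8] yaw -0.305
[[0.4,-0.01,0.72],[0.0,0.0,-0.01],0]
[[0.4,-0.01,0.72],[0.0,0.0,-0.02],0]
[[0.4,-0.02,0.73],[0.0,0.0,-0.01],0]
[[0.39,-0.01,0.72],[0.0,0.0,-0.02],0]
-- leg 0 end
```

>>> carry_out:
  series:
    - [[0.4,0,0.72],[0,0,0],0]
    - [[0.4,-0.02,0.72],[0,0,0],0]
    - [[0.4,-0.02,0.72],[0,0,0],0]
    - [[0.4,-0.02,0.72],[0,0,0],0]
    - [[0,0,0],[0,0,0],0]
    - [[0,0,0],[0,0,0],0]

```text
time: 25.55
position: [432.8, 17.5, 74.5]
tool_rot: [-0.002, 0.151, 0.988, -0.0]
ft_force: [-0.3, -0.1, 0.9]
finger_gap: 0.6
grasp_force: 0.0
```

>>> carry_out:
  series:
    - [[0,0,0.3],[0,0,0],0]
    - [[0,0,0.3],[0,0,0],0]
    - [[0,0,0.2],[0,0,0],0]
    - [[0,0,0.2],[0,0,0],0]
    - [[0,0,0.1],[0,0,0],0]
    - [[0,0,0],[0,0,0],0]

```text
time: 26.05
position: [433.9, 18.0, 42.4]
tool_rot: [-0.001, 0.151, 0.988, 0.0]
ft_force: [-3.7, 1.0, 8.7]
finger_gap: 0.2
grasp_force: 3.7
```

>>> carry_out:
  series:
    - [[0,0,0.1],[0,0,0],0]
    - [[0,0,0.1],[0,0,0],0]
    - [[0,0,0.07],[0,0,0],0]
    - [[0,0,0],[0,0,0],0]

```text
time: 26.38
position: [433.2, 18.2, 34.4]
tool_rot: [-0.002, 0.152, 0.988, 0.0]
ft_force: [-5.9, 2.4, 10.4]
finger_gap: 0.5
grasp_force: 5.1
```

>>> carry_out:
  series:
    - [[0,0,0.04],[0,0,0],0]
    - [[0,0,0.03],[0,0,0],0]
    - [[0,0,0],[0,0,0],0]

```text
time: 26.63
position: [433.0, 18.3, 33.2]
tool_rot: [-0.002, 0.151, 0.988, 0.0]
ft_force: [-9.0, 3.8, 16.7]
finger_gap: 0.3
grasp_force: 8.3
```

>>> carry_out:
  series:
    - [[0,0,0.03],[0,0,0],0]
    - [[0,0,0],[0,0,0],0]
    - [[0,0,0],[0,0,0],0]

```text
time: 26.88
position: [433.1, 18.3, 33.1]
tool_rot: [-0.002, 0.151, 0.988, 0.0]
ft_force: [-12.9, 3.4, 24.3]
finger_gap: 0.4
grasp_force: 12.1
```

The force rises steeply with no further travel, so the plate is at its stop. I hold it briefly, then lift clear.

>>> carry_out:
  series:
    - [[0,0,0],[0,0,0],0]
    - [[0,0,0],[0,0,0],0]
    - [[0,0,-0.3],[0,0,0],0]
    - [[0,0,-0.4],[0,0,0],0]
    - [[0,0,-0.6],[0,0,0],0]
    - [[0,0,-0.9],[0,0,0],0]
    - [[0,0,-0.9],[0,0,0],0]
    - [[0,0,-0.9],[0,0,0],0]

```text
time: 27.55
position: [434.2, 17.6, 152.4]
tool_rot: [-0.0, 0.151, 0.988, -0.0]
ft_force: [0.0, -0.4, -0.1]
finger_gap: 0.3
grasp_force: 0.0
```

>>> carry_out:
  series:
    - [[0,0,-0.5],[0,0,0],0]
    - [[0,0,0],[0,0,0],0]
    - [[0,0,0],[0,0,0],0]
    - [[0,0,0],[0,0,0],0]

```text
time: 27.88
position: [433.5, 17.6, 165.1]
tool_rot: [-0.001, 0.151, 0.988, -0.0]
ft_force: [-0.5, 0.1, -0.7]
finger_gap: 0.5
grasp_force: 0.0
```

Run:
```python
from h import *
S=snapshot("side"); T=snapshot("top")
a=S["frame"][140:300,200:420]; b=T["frame"][140:330,230:420]
cv2.imwrite("pics/end.png",np.hstack([cv2.resize(a,(440,400)),cv2.resize(b,(360,400))]))
print(get_obs()["position"])
```

```text
[432.84098462  17.69210249 164.47959322]
```

View pics/end.png

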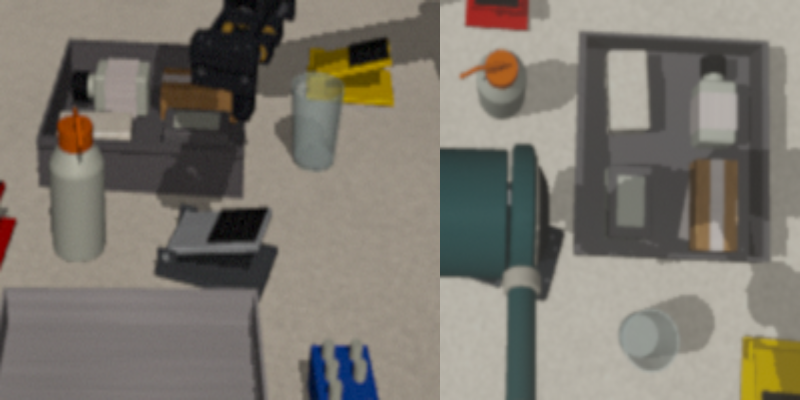

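The treadle is up again at (230,235), the catch tray is empty, and the four items lie flat in the tote. The wash bottle, beaker and rack are still standing.

```bash
python3 -c "
from bench import *
print(hand_in())"
```

```text
the job is handed in; nothing more can be done
None
```

The carton, tip box and bottle lie flat in the tote beside the case; the treadle was then pressed to its stop and came back up, and the job was handed in at about 28 s (no verdict was returned).

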